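# Index the laser target to a fresh side with two turns of the crank wheel

## Task

The copper target on the red-wheeled indexer needs a fresh side towards its lens: give the red crank wheel exactly two full turns clockwise, seen from above, so that its geared table advances a quarter turn, and let go with the crank back at the angle where it started. Leave the blue-wheeled indexer as it is.

Things in the scene. Friction and masses are not known exactly. Their poses are not given: they have to be found in the camera images.
- red_wheel (a joint): Angle (rad) of the red crank wheel about its upright axis; grows clockwise seen from above, 6.283 a turn. Starts between -2.2 and 2.2; stops only at -3 and 25. Friction 0.1 N m (about 2 N at the crank); it stays where it is left. An 8:1 worm drives the round table: 45 degrees per turn of the wheel.
- red_hub (a point): Fixed point on the red wheel's axis at the hub's top, 120 mm above the work surface; its x axis points to the round steel table (132 mm wide), centred 185 mm on. The wheel is a level spoked ring 124 mm across, rim top 117 mm up, on a gearbox on a black base plate 150 mm wide, from 85 mm before to 305 mm beyond the axis. Only the crank handles rise above 121 mm on the indexers.
- red_crank (a point): Point on the axis of the red wheel's crank handle, 145 mm above the surface. The handle is an upright black cylinder, 20 mm diameter, from 121 to 169 mm up; it travels round the wheel's axis at 55 mm radius and spins freely on its own pin, so it can be held all the way round with the gripper's heading unchanged.
- blue_crank (a point): The same point on the crank handle of the other indexer, of the same build with a blue wheel and a small mirror on its table. It is to be left alone. The two indexers may stand in either order, left or right.

How it is judged (in metres and radians):
At the end, for the whole second after the job is handed in: The red wheel has advanced two full turns clockwise: its joint reads between 9.4 and 15.7 rad and its crank is within 20 mm (about 21 degrees) of where it started; the wheel is at rest and the blue crank is within 20 mm of where it started (value of joint red_wheel between 9.4 and 15.7 rad and distance of each of red_crank, blue_crank from where it was at the start of the episode below 0.02 m and velocity of joint red_wheel between -0.05 and 0.05 rad/s); the robot touches nothing.
It fails at once if the blue crank is moved more than 20 mm (distance of blue_crank from where it was at the start of the episode above 0.02 m).
It also fails if it takes over 64 s, if anything falls off the work surface, if the arm or the gripper's body presses on something with over 40 N, if the wrist force passes 120 N, or if a joint passes its speed limit or range.

## Robot

A 6-joint arm with a two-finger parallel gripper is mounted at the origin on the work surface. World frame = base frame: x ahead of the robot, y to its left, z up, the work surface at z = 0. Lengths are in mm, angles in rad, forces in N, time in s.
With the tool pointing down it reaches from about 275 to 725 mm from the base axis. Payload 5.6 kg.
Tool frame: the origin (TCP) lies midway between the tips of the shut fingers; the grasp point (between the pads) lies 19 mm behind it; x points along the fingers, z is the direction in which the jaws open and shut, and the axes are right-handed (so a half turn about x gives the same grasp; the last joint's range is limited). The gripper opens to 85 mm and grips with 20 to 120 N. Pads are 22 mm wide; open, the fingers measure 114 mm over their backs; the gripper's body (76 mm by 85 mm) begins 54 mm behind the grasp point. The pads swing forward as they close: fully open they stand 13 mm farther back than shut.
Start: joints at [-0.973, 0.255, 0.108, 0, -1.424, -0.285], TCP at [169.268, -523.299, 231.283] pointing down, gripper open.
Joint ranges: [-2.95, 2.95], [-1.21, 1.97], [-1.09, 1.5], [-2.87, 1.71], [-2.94, -0.07], [-3.05, 3.05]. Speed limits (rad/s): [2.57, 2.57, 3.14, 3.14, 3.14, 3.14].

## Interface

Orientations are given as [roll, pitch, yaw] about the fixed x, y, z axes, in that order (R = Rz(yaw) Ry(pitch) Rx(roll)).
In Python, from station import state, get_image, job_done gives the robot as it stands.
- The arm moves only by the tool carry_out, never from a script. Its argument "motion" is one flat list of numbers, 5 for each row, row after row: the gripper's target within -1 to 1 (shut at 1, half-way at 0, fully open at -1), then the shift along the tool's x, y, z each as a share of 0.3 m, from -1 to 1, then the turn about the tool's x as a share of pi rad, from -1 to 1. In form: [claw, tx, ty, tz, spin, claw, tx, ty, tz, spin, ...]. A call has 1 to 5 rows; each row is the pose to reach, as a shift and turn from the pose commanded when the call began, along the tool's axes at that moment, turning the shorter way round; what a row does not reach only later rows make up. A row lasts 1/12 s, in which the tool goes at most 41.7 mm and 7.16 degrees, less where a joint would pass 70% of its speed; a pose out of reach is approached as far as the arm can. A call with a number of a shift or a turn outside -1 to 1 is refused whole. A call with a gripper value outside its range is refused whole. The fingers move at their own pace and stop on an object; "grip_force" is the grip in N (left out, the last holds). Time passes only in rows, so rows that repeat a pose let the fingers close. It gives the time, the measured TCP pose, the force and the opening at its end, in the units of the state.
- state(): the state, without advancing time (a new reading comes with each control period).
- get_image(name): name is "scene" or "top"; returns a dict with "pixels" (400x640x3 uint8, blue, green, red), "camera_matrix" (3x3 intrinsics, pixels), "eye" and "rotation" of the camera in the world. Camera axes: x right, y down, z forward; pixel columns grow to the right and rows downward; lengths in mm; the calibration is good to about 2 mm. A picture is of the moment at which its call begins. There is no depth.
- job_done(): hands the job in, once; it reports no verdict.
The state is a dict: "time": time; "q": joint angles; "qvel": joint speeds; "joint_efforts": joint torques, N m; "tcp_pos": TCP position; "tcp_rot": TCP orientation; "wrist_force": force on the tool from outside, world axes, zero at the start; "ft_torque": the same for the moment, N m; "width": opening from 0.0 (shut) to 1.0 (fully open).
Only numpy, scipy, OpenCV 4.12 (cv2) and the standard library are available. Lean on these libraries where they do the work, as an engineer would, in place of code of your own. Each camera call takes 0.05 s, during which the arm holds its last target. There are 200 camera calls.

## Working session

There is one attempt and no reset: what is moved stays moved. The work goes in short steps, Python scripts to look and compute and a tool call to move; the robot and the scene stay as the last step left them, time stands still between calls to the robot, and variables do not carry over. Pictures are saved under pics/ and viewed, about 8 in all and at most 12, crops included, and the job is handed in when it is done.

Besides the shell and the picture viewer there is one more tool, called after "Call:" as name(argument=value, ...), one argument or row to a line, values as JSON. carry_out: Moves the arm, as the interface text tells. Its arguments: {"type":"object","properties":{"motion":{"type":"array"},"grip_force":{"type":"number"}},"required":["motion"]}

```bash
mkdir -p pics; ls; python3 - <<'E'
from station import state,get_image
import cv2
print(state())
for n in("scene","top"):
    g=get_image(n); cv2.imwrite(f"pics/{n}0.png",g["pixels"]); print(n,g["camera_matrix"],g["eye"],g["rotation"])
E
```

```text
pics
{'time': 0.0, 'q': array([-9.73428993e-01,  2.55752548e-01,  1.06980008e-01, -4.56915019e-04,
       -1.42385557e+00, -2.84618754e-01]), 'qvel': array([ 0.00108376, -0.00128537, -0.00022709,  0.00134016,  0.00065474,
       -0.00052345]), 'joint_efforts': array([ 6.69772016e-04, -3.86624157e+01,  2.37943894e+01,  5.36534429e+00,
       -6.11343799e-03, -1.13905327e-05]), 'tcp_pos': array([ 169.13241601, -522.83582799,  230.38585189]), 'tcp_rot': array([0.04276742, 1.56890962, 1.92624502]), 'wrist_force': array([ 0.0312867 , -0.44187829, -1.32059607]), 'ft_torque': array([0.03899183, 0.01549364, 0.04784448]), 'width': 1.0036341287290789}
scene [[398.35420317   0.         318.35289135]
 [  0.         398.35420317 202.01979421]
 [  0.           0.           1.        ]] [1128.07835814  359.72211324  644.72267653] [-2.15556786  0.00795334  2.08864402]
top [[364.1960194    0.         320.0710822 ]
 [  0.         364.1960194  203.11780035]
 [  0.           0.           1.        ]] [387.76420826   6.19755534 856.66261673] [-2.97119565e+00 -1.01576778e-03 -1.56799937e+00]
```

View pics/scene0.png

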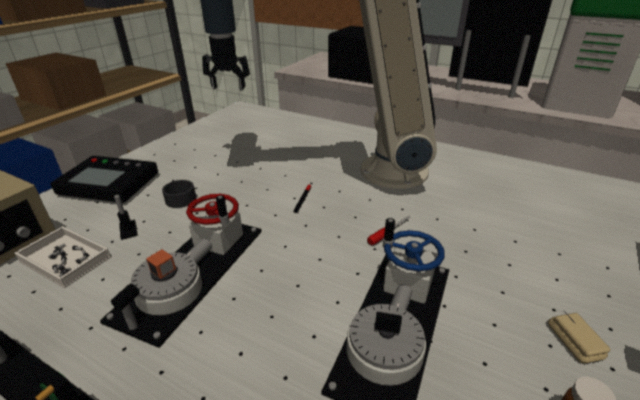

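View pics/top0.png

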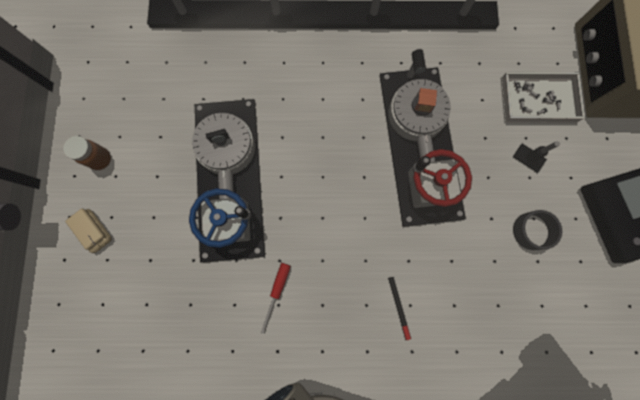

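Both indexers are visible. In the scene view the red wheel is near (213,209) with its black handle near (222,207). In the top view the hub is near (443,177) and the handle near (421,163). Next I'll enlarge both.

```bash
python3 - <<'E'
import cv2,numpy as np
a=cv2.imread("pics/scene0.png")[180:255,175:275]; b=cv2.imread("pics/top0.png")[135:210,395:495]
f=lambda i:cv2.resize(i,None,fx=8,fy=8,interpolation=cv2.INTER_CUBIC)
for n,i in(("c1",a),("c2",b)): cv2.imwrite(f"pics/{n}.png",cv2.convertScaleAbs(f(i),alpha=1.6,beta=10))
E
```

```text
(no output)
```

View pics/c1.png

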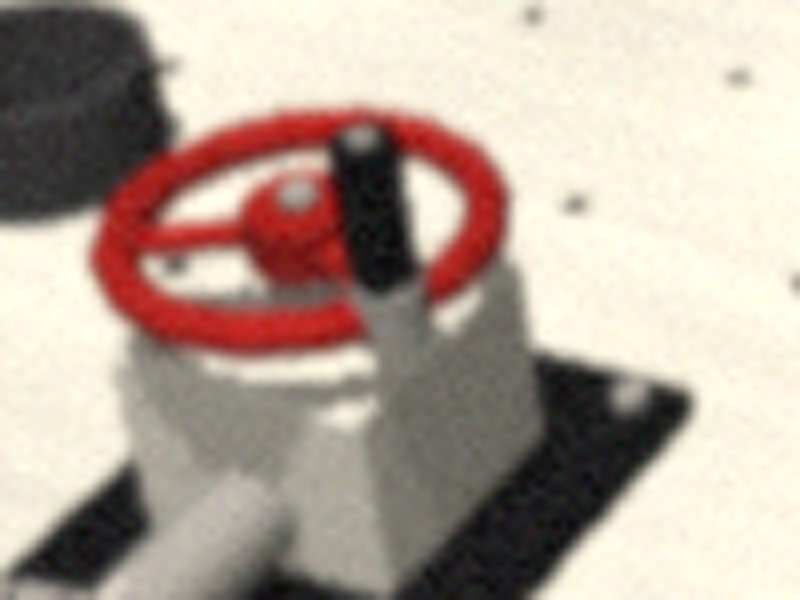

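View pics/c2.png

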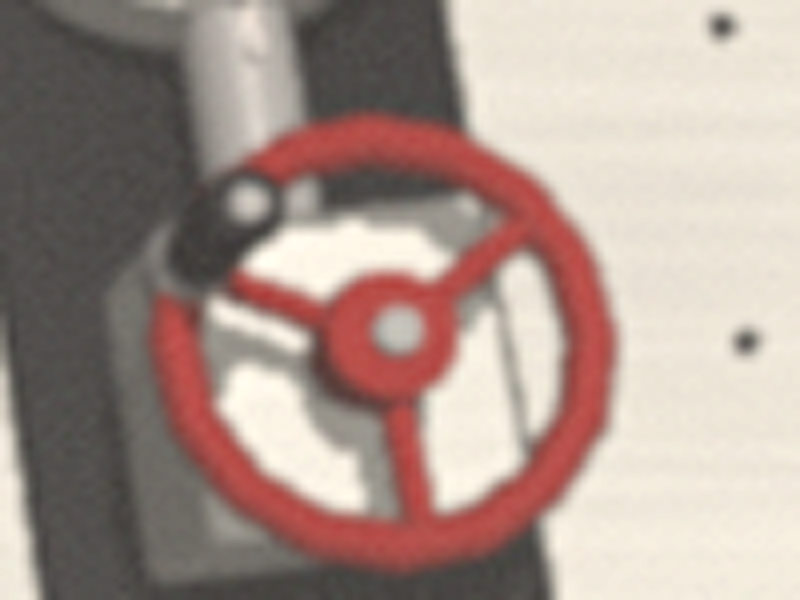

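In the crops the hub cap is at (296,193) in scene and (398,330) in top. The handle's top is at (360,136) and (248,202), and its foot at (385,285) and about (195,262).

```bash
cat > h.py <<'E'
import numpy as np
from scipy.spatial.transform import Rotation as R
C={"scene":(398.354,318.353,202.02,[1128.078,359.722,644.723],[-2.15556786,0.00795334,2.08864402]),
"top":(364.196,320.071,203.118,[387.764,6.198,856.663],[-2.97119565,-1.01576778e-03,-1.56799937])}
def ray(n,u,v):
    f,cx,cy,e,r=C[n]; d=R.from_euler('xyz',r).apply([(u-cx)/f,(v-cy)/f,1]); return np.array(e),d/np.linalg.norm(d)
def tri(a,b):
    (e,d),(g,h)=ray("scene",*a),ray("top",*b)
    s=np.linalg.lstsq(np.c_[d,-h],g-e,rcond=None)[0]; p,q=e+s[0]*d,g+s[1]*h
    return (p+q)/2,np.linalg.norm(p-q)
def atz(n,px,z):
    e,d=ray(n,*px); return e+d*(z-e[2])/d[2]
def proj(n,p):
    f,cx,cy,e,r=C[n]; c=R.from_euler('xyz',r).inv().apply(np.array(p)-e); return c[:2]/c[2]*f+[cx,cy]
E
python3 - <<'E'
from h import *
s=lambda u,v:((u+.5)/8-.5+175,(v+.5)/8-.5+180); t=lambda u,v:((u+.5)/8-.5+395,(v+.5)/8-.5+135)
np.set_printoptions(precision=1,suppress=True)
for n,a,b,z in(("hub",s(296,193),t(398,330),120),("top",s(360,136),t(248,202),169),("foot",s(385,285),t(195,262),121)):
    print(n,tri(a,b),atz("scene",a,z),atz("top",b,z))
from station import state
st=state(); m=R.from_euler('xyz',st['tcp_rot']).as_matrix(); print(m)
# blue: hub (217,217), handle top (241,212)
print(atz("top",(217,217),120),atz("top",(241,212),169))
# table centre red (420,108), 
print(atz("top",(420,108),85))
E
```

```text
hub (array([ 572.8, -252.3,  121.8]), np.float64(1.0673874989850698)) [ 570.9 -255.1  120. ] [ 572.9 -252.5  120. ]
top (array([ 592.9, -200.8,  169.3]), np.float64(1.1302779445082738)) [ 592.6 -201.8  169. ] [ 592.7 -200.3  169. ]
foot (array([ 592. , -201.7,  117.8]), np.float64(1.4463549300067384)) [ 595.4 -199.1  121. ] [ 590.7 -200.2  121. ]
[[-0.  -1.  -0.3]
 [ 0.  -0.3  1. ]
 [-1.   0.   0. ]]
[485.2 215.8 120. ] [488.4 156.6 169. ]
[ 738.5 -218.6   85. ]
```

```bash
python3 - <<'E'
from h import *
from station import state
m=R.from_euler('xyz',state()['tcp_rot']).as_matrix(); print(m.round(4))
d=m.T@(np.array([592.7,-201,231.3])-[169.27,-523.3,231.3]); print(d.round(1),(d/300).round(4))
E
```

```text
[[-6.000e-04 -9.515e-01 -3.076e-01]
 [ 1.600e-03 -3.076e-01  9.515e-01]
 [-1.000e+00  1.000e-04  1.700e-03]]
[ 3.000e-01 -5.020e+02  1.764e+02] [ 8.0000e-04 -1.6735e+00  5.8810e-01]
```

Call:
carry_out(
  motion=[-1, 0, -0.112, 0.039, 0, -1, 0, -0.223, 0.078, 0, -1, 0, -0.335, 0.118, 0, -1, 0, -0.446, 0.157, 0, -1, 0, -0.558, 0.196, 0],
)

```text
time: 0.52
tcp_pos: [311.3, -414.5, 231.0]
tcp_rot: [0.289, 1.57, 2.172]
wrist_force: [0.6, 0.0, 0.1]
width: 1.0
```

Call:
carry_out(
  motion=[-1, 0, -0.112, 0.039, 0, -1, 0, -0.223, 0.078, 0, -1, 0, -0.335, 0.118, 0, -1, 0, -0.446, 0.157, 0, -1, 0, -0.558, 0.196, 0],
)

```text
time: 0.93
tcp_pos: [452.6, -306.9, 231.0]
tcp_rot: [0.659, 1.57, 2.543]
wrist_force: [-0.3, -0.9, 0.1]
width: 1.001
```

Call:
carry_out(
  motion=[-1, 0, -0.112, 0.039, 0, -1, 0, -0.223, 0.078, 0, -1, 0, -0.335, 0.118, 0, -1, 0, -0.446, 0.157, 0, -1, 0, -0.558, 0.196, 0],
)

```text
time: 1.35
tcp_pos: [593.8, -199.5, 230.8]
tcp_rot: [0.923, 1.57, 2.807]
wrist_force: [0.6, -0.4, 0.8]
width: 1.006
```

Call:
carry_out(
  motion=[-1, 0, 0, 0, 0, -1, 0, 0, 0, 0, -1, 0, 0, 0, 0],
)

```text
time: 1.6
tcp_pos: [592.6, -200.8, 230.7]
tcp_rot: [1.221, 1.569, 3.105]
wrist_force: [0.4, -0.8, 0.5]
width: 1.004
```

Call:
carry_out(
  motion=[-1, 0.07, 0, 0, 0, -1, 0.14, 0, 0, 0, -1, 0.21, 0, 0, 0, -1, 0.28, 0, 0, 0, -1, 0.335, 0, 0, 0],
)

```text
time: 2.02
tcp_pos: [591.2, -201.8, 129.5]
tcp_rot: [0.883, 1.57, 2.765]
wrist_force: [0.0, -0.5, -0.9]
width: 1.0
```

```bash
python3 - <<'E'
from station import get_image
import cv2,numpy as np
f=lambda i:cv2.convertScaleAbs(cv2.resize(i,None,fx=4,fy=4,interpolation=cv2.INTER_CUBIC),alpha=1.6)
a=get_image("scene")["pixels"][150:270,175:275];b=get_image("top")["pixels"][110:230,380:480]
cv2.imwrite("pics/d.png",np.hstack([f(a),f(b)]))
E
```

```text
(no output)
```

View pics/d.png

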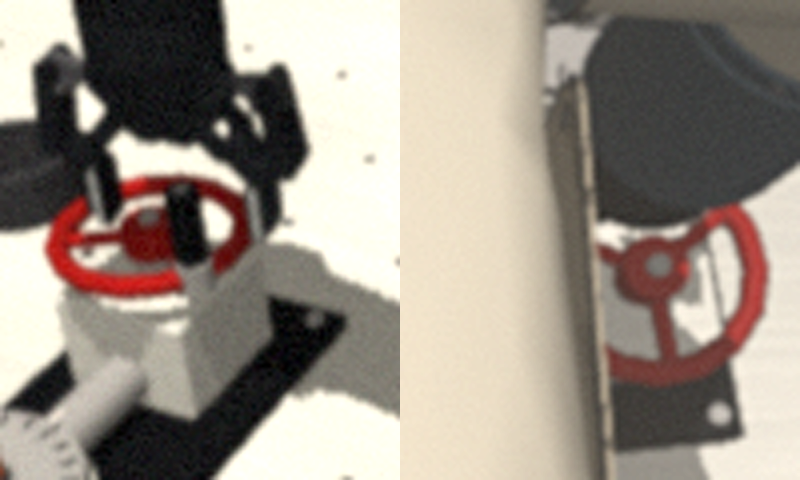

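The fingers, at about (105,200) and (255,210) in the crop, straddle the handle at (187,225) and clear the wheel. Now I'll close them.

Call:
carry_out(
  motion=[1, 0, 0, 0, 0, 1, 0, 0, 0, 0, 1, 0, 0, 0, 0, 1, 0, 0, 0, 0, 1, 0, 0, 0, 0],
  grip_force=40,
)

```text
time: 2.53
tcp_pos: [593.2, -201.0, 131.7]
tcp_rot: [-2.017, 1.569, -0.133]
wrist_force: [0.7, -0.2, 0.2]
width: 0.302
```

Call:
carry_out(
  motion=[1, 0, 0, 0, 0, 1, 0, 0, 0, 0, 1, 0, 0, 0, 0, 1, 0, 0, 0, 0, 1, 0, 0, 0, 0],
)

```text
time: 2.95
tcp_pos: [593.2, -200.8, 131.6]
tcp_rot: [-2.069, 1.569, -0.185]
wrist_force: [-1.0, 1.6, 5.3]
width: 0.222
```

```bash
python3 - <<'E'
from h import *
from station import state
s=state(); print(s['tcp_pos'].round(1),s['wrist_force'].round(1),s['width'],s['q'].round(2))
m=R.from_euler('xyz',s['tcp_rot']).as_matrix()
c=np.array([20.4,51.8])*55/55.7; a0=np.arctan2(*c[::-1])
for k in range(6):
    P=lambda d:55*np.array([np.cos(a0-np.radians(d)),np.sin(a0-np.radians(d)),0])
    print(k,[ (round(float(v[1]),3),round(float(v[2]),3)) for v in (m.T@(P(60*k+12*j)-P(60*k))/300 for j in range(1,6))])
E
```

```text
[ 593.2 -200.8  131.6] [-1.   1.6  5.3] 0.22165794980028003 [-0.08  0.45  0.13  0.   -1.26 -1.18]
0 [(-0.027, -0.027), (-0.048, -0.06), (-0.061, -0.095), (-0.067, -0.133), (-0.064, -0.172)]
1 [(0.01, -0.037), (0.028, -0.071), (0.052, -0.101), (0.082, -0.124), (0.116, -0.142)]
2 [(0.037, -0.01), (0.075, -0.011), (0.113, -0.005), (0.149, 0.009), (0.181, 0.03)]
3 [(0.027, 0.027), (0.048, 0.06), (0.061, 0.095), (0.067, 0.133), (0.064, 0.172)]
4 [(-0.01, 0.037), (-0.028, 0.071), (-0.052, 0.101), (-0.082, 0.124), (-0.116, 0.142)]
5 [(-0.037, 0.01), (-0.075, 0.011), (-0.113, 0.005), (-0.149, -0.009), (-0.181, -0.03)]
```

Width 0.222 is 19 mm, so the handle is held. I'll do the first 60 degrees and check the forces.

Call:
carry_out(
  motion=[1, 0, -0.027, -0.027, 0, 1, 0, -0.048, -0.06, 0, 1, 0, -0.061, -0.095, 0, 1, 0, -0.067, -0.133, 0, 1, 0, -0.064, -0.172, 0],
)

```text
time: 3.37
tcp_pos: [627.5, -244.3, 131.6]
tcp_rot: [-2.439, 1.57, -0.554]
wrist_force: [-3.8, 2.3, 6.2]
width: 0.224
```

Call:
carry_out(
  motion=[1, 0, 0.01, -0.037, 0, 1, 0, 0.028, -0.071, 0, 1, 0, 0.052, -0.101, 0, 1, 0, 0.082, -0.124, 0, 1, 0, 0.116, -0.142, 0],
)

```text
time: 3.78
tcp_pos: [607.3, -295.1, 131.6]
tcp_rot: [-1.385, 1.569, 0.499]
wrist_force: [-2.2, 7.6, 8.8]
width: 0.223
```

Call:
carry_out(
  motion=[1, 0, 0.037, -0.01, 0, 1, 0, 0.075, -0.011, 0, 1, 0, 0.113, -0.005, 0, 1, 0, 0.149, 0.009, 0, 1, 0, 0.181, 0.03, 0],
)

```text
time: 4.2
tcp_pos: [553.7, -303.6, 131.6]
tcp_rot: [-2.009, 1.567, -0.126]
wrist_force: [4.5, 3.9, 5.3]
width: 0.222
```

Call:
carry_out(
  motion=[1, 0, 0.027, 0.027, 0, 1, 0, 0.048, 0.06, 0, 1, 0, 0.061, 0.095, 0, 1, 0, 0.067, 0.133, 0, 1, 0, 0.064, 0.172, 0],
)

```text
time: 4.62
tcp_pos: [518.7, -261.0, 131.6]
tcp_rot: [-2.661, 1.568, -0.778]
wrist_force: [2.8, -1.2, 2.6]
width: 0.225
```

Forces stay small and the path matches the circle, so I'll continue.

Call:
carry_out(
  motion=[1, 0, -0.01, 0.037, 0, 1, 0, -0.028, 0.071, 0, 1, 0, -0.052, 0.101, 0, 1, 0, -0.082, 0.124, 0, 1, 0, -0.116, 0.142, 0],
)

```text
time: 5.03
tcp_pos: [539.0, -208.6, 131.6]
tcp_rot: [3.117, 1.569, -1.282]
wrist_force: [1.5, -5.7, 3.5]
width: 0.222
```

Call:
carry_out(
  motion=[1, 0, -0.037, 0.01, 0, 1, 0, -0.075, 0.011, 0, 1, 0, -0.113, 0.005, 0, 1, 0, -0.149, -0.009, 0, 1, 0, -0.181, -0.03, 0],
)

```text
time: 5.45
tcp_pos: [593.2, -200.6, 131.6]
tcp_rot: [2.051, 1.569, -2.347]
wrist_force: [-4.8, -4.8, 9.0]
width: 0.221
```

Call:
carry_out(
  motion=[1, 0, -0.027, -0.027, 0, 1, 0, -0.048, -0.06, 0, 1, 0, -0.061, -0.095, 0, 1, 0, -0.067, -0.133, 0, 1, 0, -0.064, -0.172, 0],
)

```text
time: 5.87
tcp_pos: [627.4, -243.3, 131.6]
tcp_rot: [0.887, 1.57, 2.772]
wrist_force: [-4.8, 1.0, 10.5]
width: 0.228
```

Call:
carry_out(
  motion=[1, 0, 0.01, -0.037, 0, 1, 0, 0.028, -0.071, 0, 1, 0, 0.052, -0.101, 0, 1, 0, 0.082, -0.124, 0, 1, 0, 0.116, -0.142, 0],
)

```text
time: 6.28
tcp_pos: [608.4, -294.2, 131.6]
tcp_rot: [-1.416, 1.568, 0.469]
wrist_force: [-2.2, 5.2, 11.4]
width: 0.223
```

Call:
carry_out(
  motion=[1, 0, 0.037, -0.01, 0, 1, 0, 0.075, -0.011, 0, 1, 0, 0.113, -0.005, 0, 1, 0, 0.149, 0.009, 0, 1, 0, 0.181, 0.03, 0],
)

```text
time: 6.7
tcp_pos: [553.9, -303.6, 131.6]
tcp_rot: [-2.244, 1.567, -0.36]
wrist_force: [3.4, 0.0, 7.3]
width: 0.222
```

Call:
carry_out(
  motion=[1, 0, 0.027, 0.027, 0, 1, 0, 0.048, 0.06, 0, 1, 0, 0.061, 0.095, 0, 1, 0, 0.067, 0.133, 0, 1, 0, 0.064, 0.172, 0],
)

```text
time: 7.12
tcp_pos: [518.6, -260.3, 131.6]
tcp_rot: [-3.051, 1.569, -1.167]
wrist_force: [0.8, -2.3, 5.0]
width: 0.225
```

Call:
carry_out(
  motion=[1, 0, -0.01, 0.037, 0, 1, 0, -0.028, 0.071, 0, 1, 0, -0.052, 0.101, 0, 1, 0, -0.082, 0.124, 0, 1, 0, -0.116, 0.142, 0],
)

```text
time: 7.53
tcp_pos: [539.0, -208.5, 131.6]
tcp_rot: [3.089, 1.569, -1.309]
wrist_force: [1.4, -5.9, 5.6]
width: 0.226
```

Call:
carry_out(
  motion=[1, 0, -0.037, 0.01, 0, 1, 0, -0.075, 0.011, 0, 1, 0, -0.113, 0.005, 0, 1, 0, -0.149, -0.009, 0, 1, 0, -0.181, -0.03, 0],
)

```text
time: 7.95
tcp_pos: [593.2, -200.6, 131.6]
tcp_rot: [2.056, 1.569, -2.342]
wrist_force: [-4.8, -3.7, 9.0]
width: 0.219
```

Call:
carry_out(
  motion=[1, 0, 0, 0, 0, 1, 0, 0, 0, 0, 1, 0, 0, 0, 0, 1, 0, 0, 0, 0, 1, 0, 0, 0, 0],
)

```text
time: 8.37
tcp_pos: [594.0, -201.1, 131.6]
tcp_rot: [-2.62, 1.569, -0.736]
wrist_force: [0.9, -3.5, 6.4]
width: 0.221
```

Two turns are done and the crank is back at its start. Now I'll open, rise and back away towards the start.

Call:
carry_out(
  motion=[-1, 0, 0, 0, 0, -1, 0, 0, 0, 0, -1, 0, 0, 0, 0, -1, 0, 0, 0, 0, -1, 0, 0, 0, 0],
)

```text
time: 8.78
tcp_pos: [592.6, -200.4, 130.1]
tcp_rot: [0.85, 1.569, 2.734]
wrist_force: [0.2, -0.4, -0.1]
width: 0.914
```

Call:
carry_out(
  motion=[-1, 0, 0, 0, 0, -1, 0, 0, 0, 0, -1, 0, 0, 0, 0, -1, 0, 0, 0, 0],
)

```text
time: 9.12
tcp_pos: [592.8, -200.9, 130.8]
tcp_rot: [0.401, 1.571, 2.285]
wrist_force: [0.1, -1.3, 0.7]
width: 0.998
```

Call:
carry_out(
  motion=[-1, -0.07, 0, 0, 0, -1, -0.14, 0, 0, 0, -1, -0.21, 0, 0, 0, -1, -0.28, 0, 0, 0, -1, -0.335, 0, 0, 0],
)

```text
time: 9.53
tcp_pos: [593.0, -201.1, 233.3]
tcp_rot: [-2.175, 1.569, -0.292]
wrist_force: [0.9, 0.1, 0.6]
width: 0.999
```

Call:
carry_out(
  motion=[-1, 0, 0.112, -0.039, 0, -1, 0, 0.223, -0.078, 0, -1, 0, 0.335, -0.118, 0, -1, 0, 0.446, -0.157, 0, -1, 0, 0.558, -0.196, 0],
)

```text
time: 9.95
tcp_pos: [450.2, -309.1, 231.5]
tcp_rot: [-2.177, 1.57, -0.293]
wrist_force: [-0.3, -0.3, 0.6]
width: 1.001
```

Call:
carry_out(
  motion=[-1, 0, 0.112, -0.039, 0, -1, 0, 0.223, -0.078, 0, -1, 0, 0.335, -0.118, 0, -1, 0, 0.446, -0.157, 0, -1, 0, 0.558, -0.196, 0],
)

```text
time: 10.37
tcp_pos: [308.9, -416.6, 231.6]
tcp_rot: [-2.486, 1.57, -0.602]
wrist_force: [0.7, -0.6, 0.5]
width: 0.999
```

Call:
carry_out(
  motion=[-1, 0, 0.112, -0.039, 0, -1, 0, 0.223, -0.078, 0, -1, 0, 0.335, -0.118, 0, -1, 0, 0.446, -0.157, 0, -1, 0, 0.446, -0.157, 0],
)

```text
time: 10.78
tcp_pos: [193.2, -504.3, 231.2]
tcp_rot: [1.556, 1.569, -2.849]
wrist_force: [0.2, 0.6, 0.5]
width: 0.997
```

Call:
carry_out(
  motion=[-1, 0, 0, 0, 0, -1, 0, 0, 0, 0, -1, 0, 0, 0, 0],
)

```text
time: 11.03
tcp_pos: [198.3, -501.4, 231.4]
tcp_rot: [-1.919, 1.57, -0.034]
wrist_force: [0.1, 0.3, -0.7]
width: 0.998
```

```bash
python3 - <<'E'
from station import get_image
import cv2,numpy as np
f=lambda i:cv2.convertScaleAbs(cv2.resize(i,None,fx=4,fy=4,interpolation=cv2.INTER_CUBIC),alpha=1.6)
p=get_image("top")["pixels"];cv2.imwrite("pics/top1.png",p);o=cv2.imread("pics/top0.png")
cv2.imwrite("pics/e.png",np.hstack([f(i[75:220,380:480]) for i in(o,p)]))
print(cv2.absdiff(o,p)[90:270,185:270].mean(), cv2.absdiff(o,p)[20:60,0:150].mean())
E
```

```text
1.1103485838779956 0.9463333333333334
```

View pics/e.png

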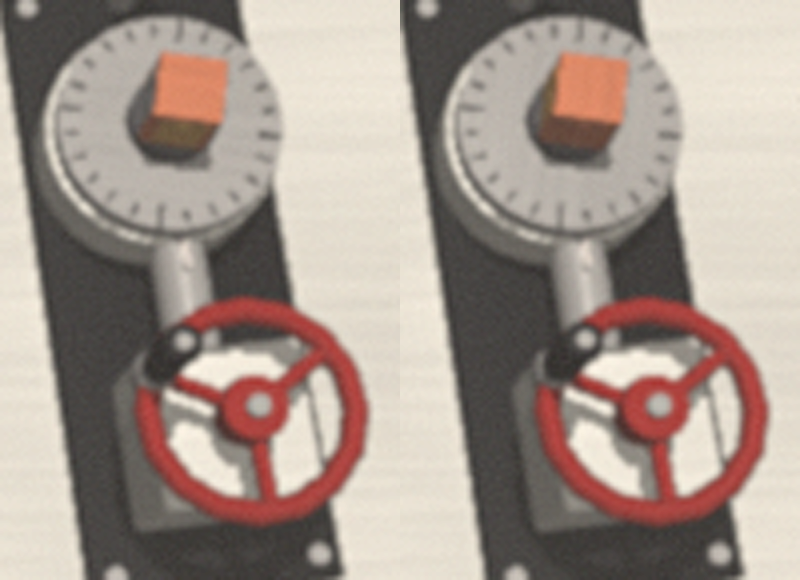

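The handle is back where it started: (185,340) before and (585,340) in the right-hand panel, the same spot. The copper block now shows a different side (its face colours have swapped) in the same square pose, which fits a quarter turn. The blue indexer's patch differs only by image noise.

```bash
python3 -c "
from station import job_done;print(job_done())"
```

```text
the job is handed in; nothing more can be done
None
```

I gripped the red crank handle, took it two full turns clockwise (12 calls of 60° each) and let go at its starting angle. I then opened the gripper, moved the arm clear and handed the job in at about 11 s; no verdict was reported.

**Last checks:**
- **Path:** the TCP followed the 55 mm circle closely. Wrist force in the readings after each step stayed below about 14 N.
- **Crank:** the red handle appears at the same place in the before and after pictures from above.
- **Table:** the copper block shows a different side in the same square pose, which fits a quarter turn.
- **Blue indexer:** its image changed only by noise.
- **Contact:** the wrist force is about 0 with the gripper open and well away from both indexers.

No check failed or disagreed. Only the view from above was used for the final check, and I could not read the wheel's joint angle directly.

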